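# Dial the combination and open the light-source shutter

## Robot

A 6-joint arm with a two-finger parallel gripper is mounted at the origin on the work surface. World frame = base frame: x ahead of the robot, y to its left, z up, the work surface at z = 0. Lengths are in m, angles in rad, forces in N, time in s.
With the tool pointing down it reaches from about 0.425 to 0.95 m from the base axis. Payload 3.5 kg.
Tool frame: the origin (TCP) lies on the centre line of the jaws, within the pads' length; the fingertips stand 19 mm ahead of it and the grasp point (between the pads) is the TCP; z points along the fingers, y is the line along which they close (so a half turn about z gives the same grasp; the last joint's range is limited). The gripper opens to 85 mm and grips with 20 to 120 N. Pads are 22 mm wide; open, the fingers measure 114 mm over their backs; the gripper's body (76 mm by 85 mm) begins 54 mm behind the grasp point. The pads swing forward as they close: fully open they stand 13 mm farther back than shut.
Start: joints at [-1.475, 0.286, 1.577, -0, 1.279, -0.15], TCP at [0.164, -0.655, 0.25] pointing down, gripper open.
Joint ranges: [-2.77, 2.77], [-0.9, 2.22], [0.21, 2.48], [-1.53, 4.67], [0.24, 2.81], [-2.84, 2.84]. Speed limits (rad/s): [2.79, 2.79, 3.14, 3.14, 3.14, 3.14].

## Interface

Orientations are given as a unit quaternion [w, x, y, z].
In Python, from bench import r gives the robot as it stands.
- The arm moves only by the shell command python3 -m jog 'ROWS'. ROWS is JSON, a list of rows, each a list of 3 entries, a list of its own where there are three numbers: the turn, a rotation vector about the world's x, y, z normalised to -1 to 1, where 1 is 0.5 rad, then the shift along the world's x, y, z normalised to -1 to 1, where 1 is 150 mm, then the finger opening in mm, from 0 to 85.4. In form: [[[ax, ay, az], [x, y, z], grip], ...]. A call has exactly 10 rows; each row shifts and turns the commanded pose from where the row before left it; what a row does not reach is not made up. A row lasts 1/10 s, in which the tool goes at most 50 mm and 8.59 degrees, less where a joint would pass 70% of its speed; a pose out of reach is approached as far as the arm can. A call with a number of a shift or a turn outside -1 to 1 is refused whole. A call with a gripper value outside its range is refused whole. The fingers move at their own pace and stop on an object; the grip force is fixed at half the most. Time passes only in rows, so rows that do not move let the fingers close, or fill a call up. It gives the time, the measured TCP pose, the force, the opening and the grip force at its end, in the units of the state.
- r.state(): the state, without advancing time (a new reading comes with each control period).
- r.get_image(name): name is "scene" or "top" or "wrist"; returns a dict with "color" (400x640x3 uint8, blue, green, red), "K" (3x3 intrinsics, pixels), "T" (4x4, takes a point from camera to world coordinates). Camera axes: x right, y down, z forward; pixel columns grow to the right and rows downward; lengths in m; the calibration is good to about 2 mm. A picture is of the moment at which its call begins. There is no depth.
- r.finish_job(): hands the job in; it is judged then, once.
The state is a dict: "clock": time; "joint_pos": joint angles; "qvel": joint speeds; "joint_torque": joint torques, N m; "ee_pos": TCP position; "tcp_rot": TCP orientation; "ft_force": force on the tool from outside, world axes, zero at the start; "moment": the same for the moment, N m; "width": finger opening in m; "finger_force": force on a finger pad.
Only numpy, scipy, OpenCV 4.12 (cv2) and the standard library are available. Lean on these libraries where they do the work, as an engineer would, in place of code of your own. Each camera call takes 0.05 s, during which the arm holds its last target. There are 200 camera calls.

## Task

Unlock the light source and open its port. Its dial reads like a clock face with 12 at the long double mark: turn the dial left to 10, then right to 1, then left to 11, pausing about half a second exactly on each and never running past 10 or 1. Only then slide the shutter plate with the upright tab away from the dial by one stop, until it clicks with its open window over the port, not on to the stop after that; let go, and leave everything else on the bench and on the light source where it is.

Things in the scene. Friction and masses are not known exactly. Their poses are not given: they have to be found in the camera images.
- source: The light source: flat cream box fixed to the bench, 280 (x) x 420 (y) x 100 mm high, turned up to 17 degrees. Origin: centre of its underside; x points away from its vented front, y to its left, z up. On its flat top (z = 100 mm): dial on the left (axis at x = -40, y = +125 mm), shutter and port on the right (port at x = -40, y = -80 mm).
- mark12 (a point): The dial's 12 mark, long and double, on the light source's top, 64 mm from the dial axis on its +x side. 12 fixed black marks ring the dial like the hours of a clock, 30 degrees apart: 1 lies 30 degrees clockwise of 12 seen from above, 11 and 10 lie 30 and 60 degrees anticlockwise of it.
- dial (a joint): Angle of the dial in rad: 0 with the bar's nose at 12, growing to the right (clockwise seen from above): 1 is +0.524, 11 is -0.524, 10 is -1.047. It stays where it is left (friction about 0.06 N m); end stops at -1.7 and +1.7. It starts between -0.35 and +0.45.
- dial_grip (a point): Middle of the dial's bar, on the dial axis, 14 mm below the bar's top, 134 mm above the bench. Turns with the dial: x points along the bar to its pointed nose (white line on top), z up. The black bar, 80 x 16 mm, 36 mm high, stands on a dark steel skirt 100 mm across, its top 112 mm above the bench. Grip the bar across its width.
- shutter (a joint): Travel of the shutter in m along the light source's -y axis (away from the dial). Detent stops that click at 0 (port shut, the start), 0.040 (open window over the port) and 0.080 (white window over it). Leaving a stop takes about 4 to 5 N; within about 5 mm of a stop the plate pulls itself in. No latch: it could be moved before the combination is dialled, but must not be.
- port (a point): Centre of the round port, a lens 33 mm across in the top of the light source, 100 mm above the bench; the shutter plate slides over it.
- tab_grip (a point): Point inside the shutter's tab, 17 mm below its top, 131 mm above the bench; moves with the plate, axes as the light source's. The tab: black upright block, 12 mm thick along the slide (y), 50 mm wide (x), 42 mm high, near the right end of the steel plate (140 x 78 mm, top 106 mm above the bench). Guide rails, 109 mm high, lie beyond 36 mm to either side of the plate's middle line.
- test_block: Bystander: round steel hardness block, 60 mm across, 14 mm high, lying on the rear right of the light source's top. Origin at the centre of its underside.
- oil_bottle: Bystander: small amber bottle, 40 mm across, 85 mm high, standing on the rear left of the light source's top. Origin at the centre of its underside.
- multimeter: Bystander: grey hand multimeter lying left of the light source, 180 x 88 x 36 mm. Origin at the centre of its underside.
- caliper_case: Bystander: black flat case lying right of the light source, 240 x 85 x 28 mm. Origin at the centre of its underside.
- gauge_box: Bystander: wooden box left and in front of the light source, 120 x 90 x 50 mm. Origin at the centre of its underside.
- cup: Bystander: white mug right and in front of the light source, 74 mm across, 85 mm high. Origin at the centre of its underside.

How it is judged:
By the outcome, as a careful person would: the job done as asked, in the order asked, and still so for the second after the job is handed in, with the robot touching nothing.
It also fails if it takes over 64 s, if anything falls off the work surface, if the arm or the gripper's body presses on something with over 40 N, if the wrist force passes 120 N, or if a joint passes its speed limit or range.

## Working session

There is one attempt and no reset: what is moved stays moved. The work goes in short steps, Python scripts to look and compute and a shell command to move; the robot and the scene stay as the last step left them, time stands still between calls to the robot, and variables do not carry over. Pictures are saved under pics/ and viewed, at most 10 in all, crops included, and the job is handed in when it is done.

```bash
mkdir -p pics; python3 - <<'E'
from bench import r
import cv2
for n in("top","scene"):
    d=r.get_image(n); cv2.imwrite(f"pics/{n}0.png",d["color"]); print(n,d["K"],d["T"].round(4) if hasattr(d["T"],"round") else d["T"])
print(r.state())
E
```

```text
top [[515.26709557   0.         320.78555407]
 [  0.         515.26709557 199.65901224]
 [  0.           0.           1.        ]] [[-0.0162 -0.9965  0.0822  0.4442]
 [-0.9998  0.0155 -0.0085 -0.0069]
 [ 0.0072 -0.0824 -0.9966  1.6381]
 [ 0.      0.      0.      1.    ]]
scene [[503.55220296   0.         316.29595342]
 [  0.         503.55220296 207.87864275]
 [  0.           0.           1.        ]] [[ 0.2766  0.5728 -0.7716  1.6085]
 [ 0.9609 -0.1723  0.2166 -0.2902]
 [-0.0089 -0.8014 -0.5981  0.9316]
 [ 0.      0.      0.      1.    ]]
{'clock': 0.1, 'joint_pos': array([-1.47502177e+00,  2.87113620e-01,  1.57803709e+00,  2.07739076e-05,
        1.27858797e+00, -1.49953101e-01]), 'qvel': array([-0.00054178, -0.00113035, -0.0024705 , -0.00197464,  0.00011423,
       -0.00236547]), 'joint_torque': array([ 1.87075457e-03, -4.07294261e+01, -2.93697077e+01, -4.55002657e-05,
        3.42008367e-03,  1.34817213e-05]), 'ee_pos': array([ 0.16421247, -0.65415142,  0.24905757]), 'tcp_rot': array([-1.07235204e-03,  9.92461526e-01,  1.22551896e-01,  3.90034284e-05]), 'ft_force': array([ 0.21995409, -0.42805903,  0.28833825]), 'moment': array([-0.08809553, -0.01433136, -0.06215696]), 'finger_force': 0.0, 'width': 0.08554194053846664}
```

```bash
python3 - <<'E'
import cv2
a=cv2.imread("pics/top0.png"); cv2.imwrite("pics/c1.png",cv2.resize(a[90:290,190:450],None,fx=3,fy=3,interpolation=cv2.INTER_CUBIC))
E
```

```text
(no output)
```

View pics/top0.png

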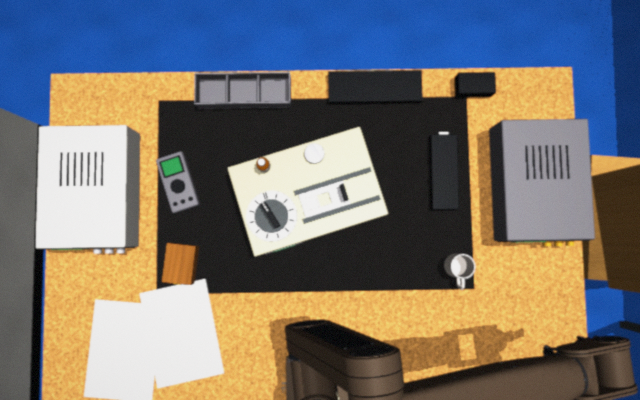

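View pics/c1.png

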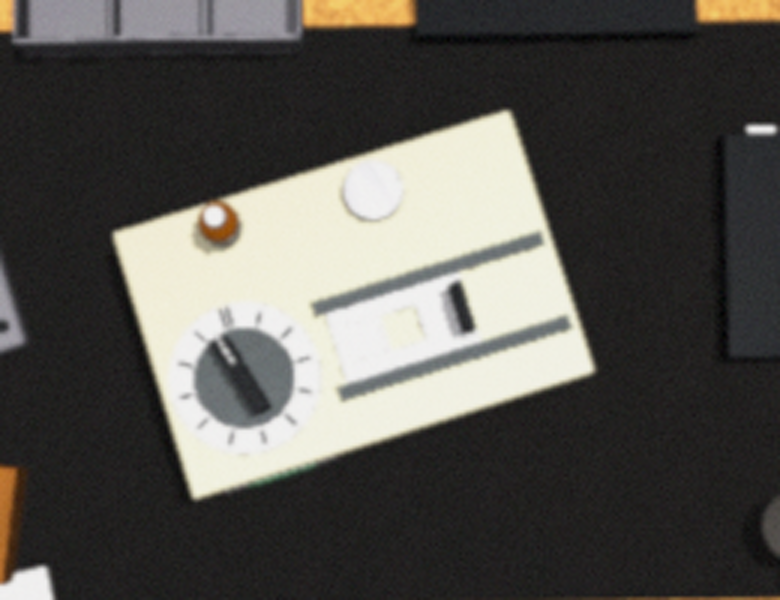

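Top view: box-top corners in the crop (x3, offset 190,90) are at (113,231), (511,110), (596,373) and (193,500). The dial centre is about (244,377), the 12 mark (226,317), the bar's nose about (218,338) and its tail about (262,410). The tab top is about (460,306).

```bash
cat > h.py <<'E'
import numpy as np
from scipy.optimize import least_squares
def ray(K,T,px,z):
    d=T[:3,:3]@np.linalg.solve(K,np.array([px[0],px[1],1.])); o=T[:3,3]
    return (o+d*(z-o[2])/d[2])
def S2W(p,s): # s=(x,y,yaw)
    c,n=np.cos(s[2]),np.sin(s[2]); return np.array([s[0]+c*p[0]-n*p[1],s[1]+n*p[0]+c*p[1]])
def proj(K,T,P):
    q=K@(T[:3,:3].T@(np.asarray(P)-T[:3,3])); return q[:2]/q[2]
E
python3 - <<'E'
from h import *; from bench import r
d=r.get_image("top");K,T=np.array(d["K"]),np.array(d["T"])
f=lambda x,y:((x+.5)/3-.5+190,(y+.5)/3-.5+90)
C=[(113,231),(511,110),(596,373),(193,500)];L=[(.14,.21),(.14,-.21),(-.14,-.21),(-.14,.21)]
W=[ray(K,T,f(*c),.1)[:2] for c in C]
s=least_squares(lambda s:np.concatenate([S2W(l,s)-w for l,w in zip(L,W)]),[.5,.0,-.2])
print("s",s.x.round(4),np.degrees(s.x[2]),"res mm",(s.fun*1e3).round(1)); s=s.x
print("dial",S2W((-.04,.125),s),"meas skirt",ray(K,T,f(244,377),.112))
print("12",S2W((.024,.125),s),ray(K,T,f(226,317),.1))
n=ray(K,T,f(220,337),.148);t=ray(K,T,f(260,409),.148);print("bar",n,t,(n+t)/2,np.linalg.norm(n-t))
v=n-t; print("dial angle",-(np.arctan2(v[1],v[0])-s[2]))
tt=ray(K,T,f(460,306),.148);c,q=np.cos(s[2]),np.sin(s[2]);R=np.array([[c,-q],[q,c]]);print("tab",tt,"in S",R.T@(tt[:2]-s[:2]))
E
```

```text
s [0.5995 0.0192 0.286 ] 16.384927987665158 res mm [-0.5  0.6  0.7 -0.4 -0.5 -0.6  0.3  0.3]
dial [0.52584338 0.12779217] meas skirt [0.52584044 0.1284004  0.112     ]
12 [0.58724423 0.14584587] [0.58671989 0.14692745 0.1       ]
bar [0.5629597  0.14806053 0.148     ] [0.49284052 0.11007335 0.148     ] [0.52790011 0.12906694 0.148     ] 0.07974788555229066
dial angle -0.21051755845196862
tab [ 0.58945796 -0.08445349  0.148     ] in S [-0.03884111 -0.09657096]
```

The fit is consistent: residuals are under 1 mm, the bar measures 79.7 mm and the heights match. Source yaw is 0.286, the dial axis (0.526, 0.128) and the dial angle about -0.21. I'll approach, swinging wide of the base.

```bash
python3 -m jog '[[[0,0,0.05],[0.2,0.2,0],85],[[0,0,0.05],[0.2,0.2,0],85],[[0,0,0.05],[0.2,0.2,0],85],[[0,0,0.05],[0.2,0.2,0],85],[[0,0,0.05],[0.2,0.2,0],85],[[0,0,0.05],[0.2,0.2,0],85],[[0,0,0.05],[0.2,0.2,0],85],[[0,0,0.05],[0.2,0.2,0],85],[[0,0,0.05],[0.2,0.2,0],85],[[0,0,0.05],[0.2,0.2,0],85]]' && python3 -m jog '[[[0,0,0],[0.04,0.3,0],85],[[0,0,0],[0.04,0.3,0],85],[[0,0,0],[0.04,0.3,0],85],[[0,0,0],[0.04,0.3,0],85],[[0,0,0],[0.04,0.3,0],85],[[0,0,0],[0.04,0.3,0],85],[[0,0,0],[0.04,0.3,0],85],[[0,0,0],[0.04,0.3,0],85],[[0,0,0],[0.04,0.3,0],85],[[0,0,0],[0.02,0.2,0],85]]'
```

```text
clock: 1.15
ee_pos: [0.4651, -0.3531, 0.25]
tcp_rot: [-0.0, 0.969, 0.246, -0.0]
ft_force: [0.1, 0.2, 0.2]
width: 0.0852
finger_force: 0.0
clock: 2.15
ee_pos: [0.521, 0.083, 0.2502]
tcp_rot: [-0.0, 0.969, 0.246, -0.0]
ft_force: [0.5, -0.5, -0.4]
width: 0.0851
finger_force: 0.0
```

```bash
python3 - <<'E'
from h import *; from bench import r; import cv2,pickle
d=r.get_image("wrist");K,T=np.array(d["K"]),np.array(d["T"]);pickle.dump((K,T),open("w1.pkl","wb"))
s=(.5995,.0192,.286)
for n,p,z in(("axis",(-.04,.125),.112),("12",(.024,.125),.1),("tab",(-.04,-.097),.148),("port",(-.04,-.08),.1)): print(n,proj(K,T,[*S2W(p,s),z]).round(1))
print(T.round(3),r.state()["ee_pos"])
cv2.imwrite("pics/w1.png",d["color"])
E
```

```text
axis [280.7 168.6]
12 [296.   92.6]
tab [553.6 235.2]
port [499.  212.8]
[[ 0.478 -0.848 -0.23   0.579]
 [-0.878 -0.462 -0.124  0.116]
 [-0.001  0.261 -0.965  0.373]
 [ 0.     0.     0.     1.   ]] [0.52093457 0.08586548 0.25012063]
```

View pics/w1.png

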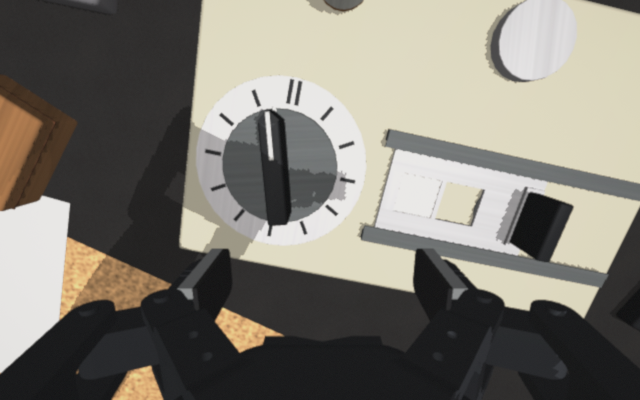

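The wrist view matches the predictions: skirt centre about (280,166), 12 mark about (295,92), white line running from (267,112) to (271,160). I'll enlarge the dial.

```bash
python3 - <<'E'
import cv2
a=cv2.imread("pics/w1.png"); cv2.imwrite("pics/w1c.png",cv2.resize(a[70:250,190:380],None,fx=3,fy=3,interpolation=cv2.INTER_CUBIC))
E
```

```text
(no output)
```

View pics/w1c.png

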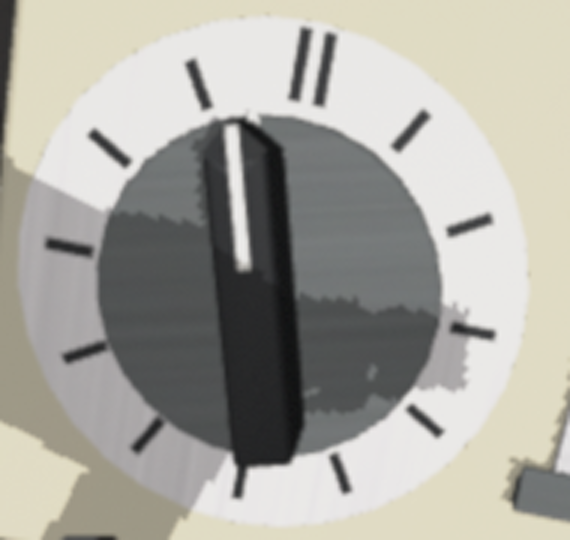

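```bash
python3 - <<'E'
from h import *; import pickle
K,T=pickle.load(open("w1.pkl","rb"))
f=lambda p:((p[0]+.5)/3-.5+190,(p[1]+.5)/3-.5+70)
M=[(313,66),(410,131),(469,225),(472,331),(425,421),(341,474),(240,482),(148,435),(85,353),(69,247),(109,148),(198,84)]
W=np.array([ray(K,T,f(m),.1)[:2] for m in M]); c=W.mean(0)
a=[np.arctan2(*(w-c)[::-1])+np.pi/6*i for i,w in enumerate(W)]; a=np.unwrap(a); 
print("axis",c,"r",np.linalg.norm(W-c,axis=1).round(4),"12 dir",(np.angle(np.exp(1j*np.array(a)))).round(3),np.angle(np.exp(1j*np.array(a)).mean()))
yaw=np.angle(np.exp(1j*np.array(a)).mean())
p=[ray(K,T,f(m),.148)[:2] for m in((231,124),(244,270),(263,464))]
for i,j in((0,1),(0,2)): v=p[i]-p[j]; b=np.arctan2(v[1],v[0]); print("bar yaw",b,"dial",yaw-b,np.linalg.norm(v))
print((p[0]+p[2])/2, p)
E
```

```text
axis [0.52550957 0.12931144] r [0.0643 0.0609 0.061  0.0609 0.0613 0.0615 0.0625 0.0611 0.0612 0.0612
 0.0612 0.0612] 12 dir [0.29  0.292 0.29  0.289 0.289 0.293 0.294 0.294 0.299 0.293 0.296 0.295] 0.2928240694419862
bar yaw 0.5442625503308602 dial -0.25143848088887405 0.034289593279325806
bar yaw 0.5495455837534615 dial -0.25672151431147533 0.08452350555910061
[0.52897211 0.13106687] [array([0.56501133, 0.15314018]), array([0.53567626, 0.13538546]), array([0.4929329 , 0.10899357])]
```

```bash
python3 -m jog '[[[0,0,0.05],[0.01,0.1,-0.1],85],[[0,0,0.05],[0.01,0.1,-0.1],85],[[0,0,0],[0.01,0.1,-0.1],85],[[0,0,0],[0,0,0],85],[[0,0,0],[0,0,0],85],[[0,0,0],[0,0,0],85],[[0,0,0],[0,0,0],85],[[0,0,0],[0,0,0],85],[[0,0,0],[0,0,0],85],[[0,0,0],[0,0,0],85]]'; python3 -c "
from bench import r
print(r.state()['ee_pos'],r.state()['tcp_rot'],r.state()['joint_pos'])"
```

```text
clock: 3.2
ee_pos: [0.5259, 0.1252, 0.2057]
tcp_rot: [0.0, 0.963, 0.269, 0.0]
ft_force: [-0.2, -0.5, -0.3]
width: 0.0852
finger_force: 0.0
[0.52589697 0.12515919 0.20565236] [7.18932066e-05 9.63025119e-01 2.69411464e-01 2.80159168e-04] [ 4.59007719e-02  3.18899096e-02  1.94895656e+00 -1.53388697e-05
  1.16016789e+00  1.07113950e+00]
```

```bash
python3 -m jog '[[[0,0,0],[0,0.022,-0.076],85],[[0,0,0],[0,0,-0.076],85],[[0,0,0],[0,0,-0.076],85],[[0,0,0],[0,0,-0.076],85],[[0,0,0],[0,0,-0.076],85],[[0,0,0],[0,0,-0.076],85],[[0,0,0],[0,0,0],85],[[0,0,0],[0,0,0],60],[[0,0,0],[0,0,0],40],[[0,0,0],[0,0,0],30]]' &&  python3 -m jog '[[[0,0,0],[0,0,0],25],[[0,0,0],[0,0,0],20],[[0,0,0],[0,0,0],10],[[0,0,0],[0,0,0],10],[[0,0,0],[0,0,0],10],[[0,0,0],[0,0,0],10],[[0,0,0],[0,0,0],10],[[0,0,0],[0,0,0],10],[[0,0,0],[0,0,0],10],[[0,0,0],[0,0,0],10]]'; python3 - <<'E'
from h import *; from bench import r; import cv2,pickle
s=r.state();print(s['ee_pos'],s['tcp_rot'],s['moment'])
d=r.get_image("wrist");pickle.dump((np.array(d["K"]),np.array(d["T"])),open("w2.pkl","wb"))
cv2.imwrite("pics/w2.png",d["color"])
E
```

```text
clock: 4.2
ee_pos: [0.5264, 0.1286, 0.1378]
tcp_rot: [0.0, 0.963, 0.27, 0.001]
ft_force: [-0.3, 0.4, 0.9]
width: 0.043
finger_force: 0.0
clock: 5.2
ee_pos: [0.5262, 0.1283, 0.1375]
tcp_rot: [0.0, 0.963, 0.27, 0.0]
ft_force: [-0.7, -5.2, 5.0]
width: 0.015
finger_force: 60.5
[0.52619901 0.12826789 0.13746031] [4.90245244e-04 9.62978988e-01 2.69575761e-01 3.69291687e-04] [-0.71044616  0.03842523 -0.14445102]
```

View pics/w2.png

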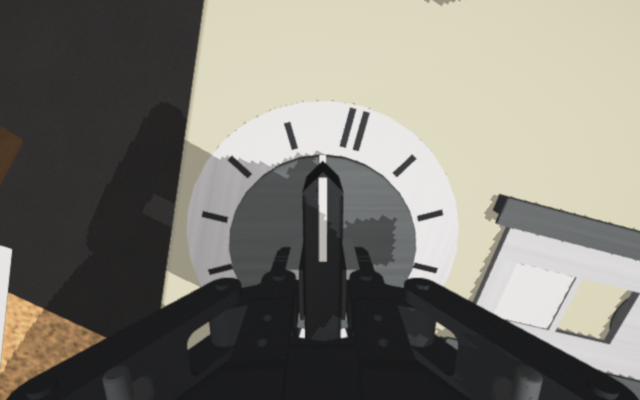

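Firm grip: the bar is vertical at x≈322 between the pads. I'll cross-check the 12 direction against the tool yaw with the visible marks: 10 (239,167), 11 (290,135), 12 (354,129), 1 (405,165), 2 (430,215), 9 (215,216).

```bash
python3 - <<'E'
from h import *; import pickle
K,T=pickle.load(open("w2.pkl","rb"))
M={-3:(215,216),-2:(239,167),-1:(291,135.5),0:(354.5,129.5),1:(404.5,165.5),2:(430,215)}
W={i:ray(K,T,m,.1)[:2] for i,m in M.items()}
s=least_squares(lambda s:np.concatenate([W[i]-s[:2]-(.0612 if i else .064)*np.array([np.cos(s[2]-i*np.pi/6),np.sin(s[2]-i*np.pi/6)]) for i in W]),[.526,.128,.29])
print(s.x,(s.fun*1e3).round(1))
n=[ray(K,T,m,.148)[:2] for m in((322.5,178),(322.5,262))];v=n[0]-n[1];print("bar",np.arctan2(v[1],v[0]),n)
E
```

```text
[0.52540742 0.12897957 0.2915382 ] [ 0.3 -0.  -0.4  0.2 -0.  -0.1  0.1 -0.1  0.  -0.1  0.   0. ]
bar 0.5472358362500692 [array([0.56453447, 0.1529292 ]), array([0.53534047, 0.13514105])]
```

```bash
python3 -m jog '[[[0,0,0.1],[0,0,0],10],[[0,0,0.2],[0,0,0],10],[[0,0,0.2],[0,0,0],10],[[0,0,0.2],[0,0,0],10],[[0,0,0.2],[0,0,0],10],[[0,0,0.2],[0,0,0],10],[[0,0,0.2],[0,0,0],10],[[0,0,0.15],[0,0,0],10],[[0,0,0.09],[0,0,0],10],[[0,0,0.03],[0,0,0],10]]' &&  python3 -m jog '[[[0,0,0.004],[0,0,0],10],[[0,0,0],[0,0,0],10],[[0,0,0],[0,0,0],10],[[0,0,0],[0,0,0],10],[[0,0,0],[0,0,0],10],[[0,0,0],[0,0,0],10],[[0,0,0],[0,0,0],10],[[0,0,0],[0,0,0],10],[[0,0,0],[0,0,0],10],[[0,0,0],[0,0,0],10]]'; python3 - <<'E'
from h import *; from bench import r; import cv2,pickle
s=r.state();q=s['tcp_rot'];print(s['ee_pos'],2*np.arctan2(q[2],q[1]),s['moment'])
d=r.get_image("wrist");pickle.dump((np.array(d["K"]),np.array(d["T"])),open("w3.pkl","wb"))
cv2.imwrite("pics/w3.png",d["color"])
E
```

```text
clock: 6.25
ee_pos: [0.5257, 0.1286, 0.1374]
tcp_rot: [-0.0, 0.786, 0.618, -0.0]
ft_force: [-1.9, -2.8, 5.9]
width: 0.0149
finger_force: 60.8
clock: 7.25
ee_pos: [0.5257, 0.1286, 0.1374]
tcp_rot: [-0.0, 0.786, 0.618, -0.0]
ft_force: [-1.4, -3.6, 6.6]
width: 0.015
finger_force: 60.8
[0.52571699 0.128614   0.1374293 ] 1.332922456003861 [-0.5630861   0.24046029 -0.00487456]
```

View pics/w3.png

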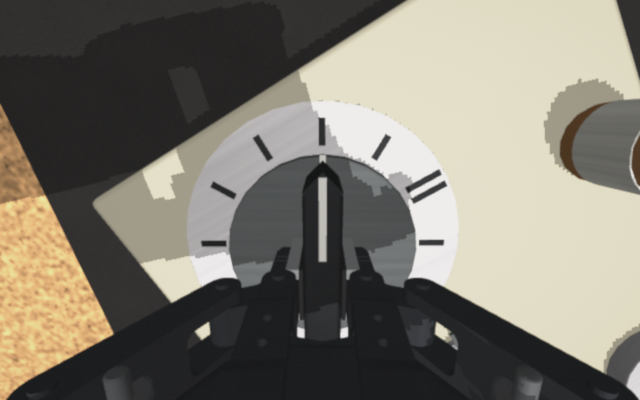

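The nose sits exactly on the 10 mark (both at x≈322). Now right to 1.

```bash
python3 -m jog '[[[0,0,-0.1],[0,0,0],10],[[0,0,-0.2],[0,0,0],10],[[0,0,-0.2],[0,0,0],10],[[0,0,-0.2],[0,0,0],10],[[0,0,-0.2],[0,0,0],10],[[0,0,-0.2],[0,0,0],10],[[0,0,-0.2],[0,0,0],10],[[0,0,-0.2],[0,0,0],10],[[0,0,-0.2],[0,0,0],10],[[0,0,-0.2],[0,0,0],10]]' >/dev/null &&  python3 -m jog '[[[0,0,-0.2],[0,0,0],10],[[0,0,-0.2],[0,0,0],10],[[0,0,-0.2],[0,0,0],10],[[0,0,-0.2],[0,0,0],10],[[0,0,-0.15],[0,0,0],10],[[0,0,-0.12],[0,0,0],10],[[0,0,-0.08],[0,0,0],10],[[0,0,-0.05],[0,0,0],10],[[0,0,-0.02],[0,0,0],10],[[0,0,-0.004],[0,0,0],10]]' && python3 -m jog '[[[0,0,0],[0,0,0],10],[[0,0,0],[0,0,0],10],[[0,0,0],[0,0,0],10],[[0,0,0],[0,0,0],10],[[0,0,0],[0,0,0],10],[[0,0,0],[0,0,0],10],[[0,0,0],[0,0,0],10],[[0,0,0],[0,0,0],10],[[0,0,0],[0,0,0],10],[[0,0,0],[0,0,0],10]]'; python3 - <<'E'
from h import *; from bench import r; import cv2
s=r.state();q=s['tcp_rot'];print(s['ee_pos'],2*np.arctan2(q[2],q[1]),s['moment'])
cv2.imwrite("pics/w4.png",r.get_image("wrist")["color"][80:300,150:470])
E
```

```text
clock: 9.3
ee_pos: [0.5263, 0.1277, 0.1375]
tcp_rot: [0.001, 0.993, -0.114, 0.001]
ft_force: [0.4, -6.9, 5.1]
width: 0.0152
finger_force: 60.6
clock: 10.3
ee_pos: [0.5263, 0.1277, 0.1374]
tcp_rot: [0.001, 0.993, -0.114, 0.001]
ft_force: [-0.5, -6.8, 4.2]
width: 0.015
finger_force: 60.6
[0.52630304 0.12772556 0.13744818] -0.2285783113747046 [-0.85260292 -0.00710557  0.01527195]
```

View pics/w4.png

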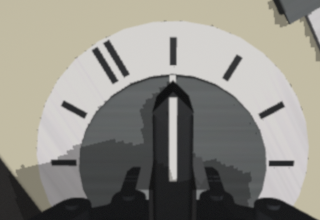

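On 1: the nose and the mark are both at x≈173 in the crop. Now left to 11.

```bash
python3 -m jog '[[[0,0,0.1],[0,0,0],10],[[0,0,0.2],[0,0,0],10],[[0,0,0.2],[0,0,0],10],[[0,0,0.2],[0,0,0],10],[[0,0,0.2],[0,0,0],10],[[0,0,0.2],[0,0,0],10],[[0,0,0.2],[0,0,0],10],[[0,0,0.2],[0,0,0],10],[[0,0,0.2],[0,0,0],10],[[0,0,0.15],[0,0,0],10]]' >/dev/null &&  python3 -m jog '[[[0,0,0.12],[0,0,0],10],[[0,0,0.07],[0,0,0],10],[[0,0,0.03],[0,0,0],10],[[0,0,0.015],[0,0,0],10],[[0,0,0],[0,0,0],10],[[0,0,0],[0,0,0],10],[[0,0,0],[0,0,0],10],[[0,0,0],[0,0,0],10],[[0,0,0],[0,0,0],10],[[0,0,0],[0,0,0],10]]' && python3 -m jog '[[[0,0,0],[0,0,0],10],[[0,0,0],[0,0,0],10],[[0,0,0],[0,0,0],10],[[0,0,0],[0,0,0],20],[[0,0,0],[0,0,0],30],[[0,0,0],[0,0,0],50],[[0,0,0],[0,0,0],85],[[0,0,0],[0,0,0],85],[[0,0,0],[0,0,0],85],[[0,0,0],[0,0,0],85]]'; python3 - <<'E'
from h import *; from bench import r; import cv2
s=r.state();q=s['tcp_rot'];print(s['ee_pos'],2*np.arctan2(q[2],q[1]),s['joint_pos'])
d=r.get_image("wrist");cv2.imwrite("pics/w5.png",d["color"])
E
```

```text
clock: 12.35
ee_pos: [0.5261, 0.1284, 0.1374]
tcp_rot: [0.0, 0.918, 0.396, 0.0]
ft_force: [-0.1, -3.5, 5.1]
width: 0.015
finger_force: 60.7
clock: 13.35
ee_pos: [0.5258, 0.1287, 0.1369]
tcp_rot: [-0.0, 0.918, 0.396, 0.0]
ft_force: [-0.2, 0.0, -0.2]
width: 0.0852
finger_force: 0.0
[0.52578023 0.12866405 0.13692288] 0.8133031139438596 [5.24406170e-02 1.17662460e-01 1.99522179e+00 1.39767938e-04
 1.02869636e+00 8.09861719e-01]
```

View pics/w5.png

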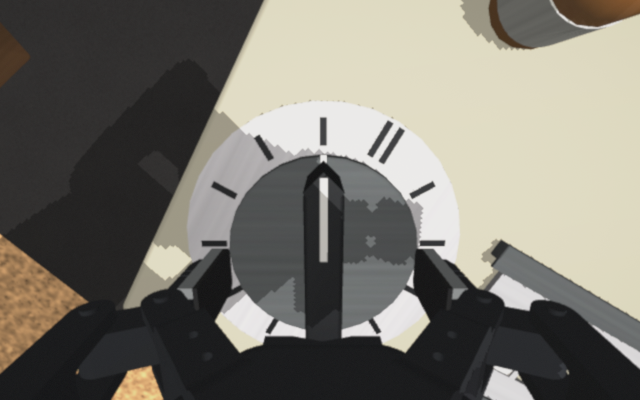

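The dial is released and stays at 11 (nose and mark at x≈323). Now up and over to the tab.

```bash
python3 -m jog '[[[0,0,0],[0,0,0.05],85],[[0,0,0],[0,0,0.1],85],[[0,0,0],[0,0,0.1],85],[[0,0,0],[0,0,0.1],85],[[0,0,0],[0,0,0.1],85],[[0,0,0],[0,0,0.1],85],[[0,0,0],[0,0,0],85],[[0,0,-0.046],[0,0,0],85],[[0,0,0],[0,0,0],85],[[0,0,0],[0,0,0],85]]' >/dev/null &&  python3 -m jog '[[[0,0,-0.1],[0.04,-0.14,0],85],[[0,0,-0.1],[0.04,-0.14,0],85],[[0,0,-0.1],[0.04,-0.14,0],85],[[0,0,-0.1],[0.04,-0.14,0],85],[[0,0,-0.1],[0.04,-0.14,0],85],[[0,0,-0.1],[0.04,-0.14,0],85],[[0,0,-0.1],[0.04,-0.14,0],85],[[0,0,-0.1],[0.04,-0.14,0],85],[[0,0,-0.1],[0.04,-0.14,0],85],[[0,0,-0.1],[0.04,-0.14,0],85]]' >/dev/null; python3 -m jog '[[[0,0,0],[0,0,0],85],[[0,0,0],[0,0,0],85],[[0,0,0],[0,0,0],85],[[0,0,0],[0,0,0],85],[[0,0,0],[0,0,0],85],[[0,0,0],[0,0,0],85],[[0,0,0],[0,0,0],85],[[0,0,0],[0,0,0],85],[[0,0,0],[0,0,0],85],[[0,0,0],[0,0,0],85]]'; python3 - <<'E'
from h import *; from bench import r; import cv2,pickle
s=r.state();q=s['tcp_rot'];print(s['ee_pos'],2*np.arctan2(q[2],q[1]))
d=r.get_image("wrist");pickle.dump((np.array(d["K"]),np.array(d["T"])),open("w6.pkl","wb"))
cv2.imwrite("pics/w6.png",d["color"])
E
```

```text
clock: 16.4
ee_pos: [0.5858, -0.0814, 0.2194]
tcp_rot: [-0.0, 0.989, 0.145, -0.0]
ft_force: [-0.4, 0.1, 1.0]
width: 0.0851
finger_force: 0.0
[ 0.58578056 -0.0814237   0.21940827] 0.2902361952743235
```

View pics/w6.png

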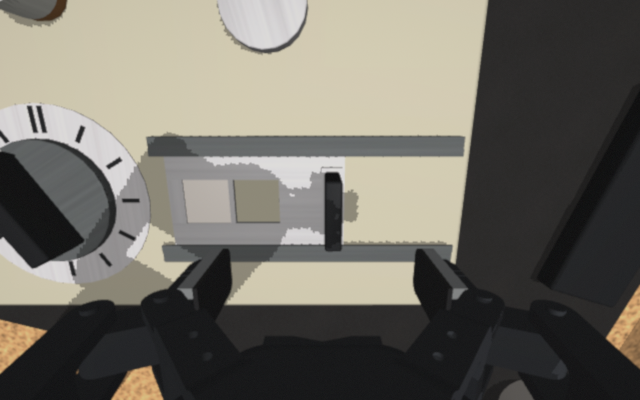

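The tab top is centred at x≈333 (324–342) and spans rows ~178–250. Rails are horizontal, so yaw is right. The open window is at (257,201), the white one at (207,201).

```bash
python3 - <<'E'
from h import *; import pickle
K,T=pickle.load(open("w6.pkl","rb"));c,q=np.cos(.29),np.sin(.29);R=np.array([[c,q],[-q,c]])
for n,p,z in(("L",(324,215),.148),("R",(342,215),.148),("top",(333,178),.148),("bot",(333,250),.148),("openwin",(257,201),.106),("railA",(300,155),.109),("railB",(300,245),.109),("dial12",(37,119),.1)):
    w=ray(K,T,p,z)[:2]; print(n,w.round(4),(R@(w-[.5258,.1287])+[-.04,.125]).round(4))
print("tcp in S",R@(np.array([.5858,-.0814])-[.5258,.1287])+[-.04,.125])
E
```

```text
L [ 0.5903 -0.0799] [-0.0378 -0.0933]
R [ 0.5938 -0.0913] [-0.0378 -0.1053]
top [ 0.6159 -0.0782] [-0.0128 -0.099 ]
bot [ 0.568 -0.093] [-0.063  -0.0996]
openwin [ 0.5735 -0.0292] [-0.0394 -0.04  ]
railA [ 0.619  -0.0524] [-0.0025 -0.0752]
railB [ 0.5482 -0.0722] [-0.076  -0.0739]
dial12 [0.5864 0.1478] [0.0236 0.126 ]
tcp in S [-0.04258393 -0.09348417]
```

Sizes check out: tab 12 x 50 mm, open window at y=-40 mm. Descend and grip.

```bash
python3 -m jog '[[[0,0,0],[0.034,-0.03,-0.07],85],[[0,0,0],[0,0,-0.1],85],[[0,0,0],[0,0,-0.1],85],[[0,0,0],[0,0,-0.1],85],[[0,0,0],[0,0,-0.1],85],[[0,0,0],[0,0,-0.08],85],[[0,0,0],[0,0,-0.02],85],[[0,0,0],[0,0,0],60],[[0,0,0],[0,0,0],40],[[0,0,0],[0,0,0],30]]' && python3 -m jog '[[[0,0,0],[0,0,0],25],[[0,0,0],[0,0,0],20],[[0,0,0],[0,0,0],16],[[0,0,0],[0,0,0],6],[[0,0,0],[0,0,0],6],[[0,0,0],[0,0,0],6],[[0,0,0],[0,0,0],6],[[0,0,0],[0,0,0],6],[[0,0,0],[0,0,0],6],[[0,0,0],[0,0,0],6]]'
```

```text
clock: 17.45
ee_pos: [0.5916, -0.0861, 0.135]
tcp_rot: [0.0, 0.989, 0.145, 0.001]
ft_force: [-0.0, -1.0, -0.0]
width: 0.0436
finger_force: 0.0
clock: 18.45
ee_pos: [0.5911, -0.0863, 0.1344]
tcp_rot: [0.0, 0.989, 0.145, 0.0]
ft_force: [-0.3, -3.6, 3.8]
width: 0.0113
finger_force: 59.9
```

```bash
python3 -m jog '[[[0,0,0],[0.006,-0.02,0],6],[[0,0,0],[0.009,-0.03,0],6],[[0,0,0],[0.009,-0.03,0],6],[[0,0,0],[0.009,-0.03,0],6],[[0,0,0],[0.009,-0.03,0],6],[[0,0,0],[0.009,-0.03,0],6],[[0,0,0],[0.009,-0.03,0],6],[[0,0,0],[0.0075,-0.025,0],6],[[0,0,0],[0.006,-0.02,0],6],[[0,0,0],[0.003,-0.01,0],6]]' && python3 -m jog '[[[0,0,0],[0,0,0],6],[[0,0,0],[0,0,0],6],[[0,0,0],[0,0,0],6],[[0,0,0],[0,0,0],6],[[0,0,0],[0,0,0],6],[[0,0,0],[0,0,0],6],[[0,0,0],[0,0,0],6],[[0,0,0],[0,0,0],6],[[0,0,0],[0,0,0],6],[[0,0,0],[0,0,0],6]]'; python3 - <<'E'
from h import *; from bench import r
c,q=np.cos(.29),np.sin(.29);R=np.array([[c,q],[-q,c]])
print(R@(r.state()["ee_pos"][:2]-[.5258,.1287])+[-.04,.125])
E
```

```text
clock: 19.45
ee_pos: [0.6024, -0.124, 0.1344]
tcp_rot: [-0.0, 0.989, 0.145, -0.0]
ft_force: [-2.3, -2.2, 4.8]
width: 0.0112
finger_force: 60.1
clock: 20.45
ee_pos: [0.6025, -0.1244, 0.1344]
tcp_rot: [0.0, 0.989, 0.145, 0.0]
ft_force: [-2.2, -2.2, 5.4]
width: 0.0115
finger_force: 60.2
[-0.03884683 -0.13947719]
```

```bash
python3 -m jog '[[[0,0,0],[0,0,0],16],[[0,0,0],[0,0,0],25],[[0,0,0],[0,0,0],40],[[0,0,0],[0,0,0],60],[[0,0,0],[0,0,0],85],[[0,0,0],[0,0,0],85],[[0,0,0],[0,0,0],85],[[0,0,0],[0,0,0],85],[[0,0,0],[0,0,0],85],[[0,0,0],[0,0,0],85]]' && python3 -m jog '[[[0,0,0],[0,0,0.05],85],[[0,0,0],[0,0,0.1],85],[[0,0,0],[0,0,0.1],85],[[0,0,0],[0,0,0.1],85],[[0,0,0],[0,0,0.1],85],[[0,0,0],[0,0,0.1],85],[[0,0,0],[0,0,0.1],85],[[0,0,0],[0,0,0.05],85],[[0,0,0],[0,0,0],85],[[0,0,0],[0,0,0],85]]'; python3 - <<'E'
from h import *; from bench import r; import cv2,pickle
d=r.get_image("wrist");K,T=np.array(d["K"]),np.array(d["T"])
for n,p,z in(("tab",(-.039,-.1395),.148),("port",(-.04,-.08),.106)):print(n,proj(K,T,[*S2W((p[0]+.04,p[1]-.125),(.5258,.1287,.29)),z]))
cv2.imwrite("pics/w7.png",d["color"])
E
```

```text
clock: 21.45
ee_pos: [0.6024, -0.1242, 0.1339]
tcp_rot: [0.0, 0.989, 0.145, 0.0]
ft_force: [-0.6, -0.3, 0.9]
width: 0.0851
finger_force: 0.0
clock: 22.45
ee_pos: [0.6021, -0.124, 0.2385]
tcp_rot: [-0.0, 0.989, 0.145, -0.0]
ft_force: [0.2, -0.0, 0.0]
width: 0.0847
finger_force: 0.0
tab [324.81291689 213.13639083]
port [255.47775756 199.67675048]
```

View pics/w7.png

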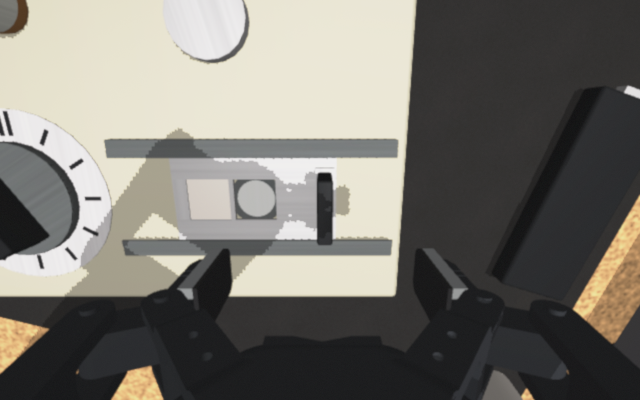

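The open window is centred on the port (lens at (256,198), predicted (255,200)), the tab is at (325,212) as predicted, and the gripper is clear. Handing in.

```bash
python3 -c "
from bench import r
print(r.finish_job())"
```

```text
the job is handed in; nothing more can be done
None
```

I dialled 10, 1 and 11, pausing about a second on each without running past 10 or 1, then slid the shutter one stop so its open window sits over the port, let go with the arm clear, and handed the job in at about 22 s; no verdict came back.

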